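Bring the red paint to the front of the turntable

TASK

With a fingertip, push the rim of the turntable round until the red paint tin stands square at the front, in the middle of the open (lipless) edge of the wooden tray, and leave it there at rest. Do not push on the tins or lift them; they all stay standing in their places on the turntable, and the spray can, the roll of tape and the bulb box beside the tray stay where they are.

Things in the scene. Friction and masses are not known exactly. Their poses are not given: they have to be found in the camera images.
- tray: Fixed plywood shelf tray on the white shelf, 360 x 360 mm, board 12 mm thick, wooden lips (top 26 mm above the shelf) on both sides and the back, none on the front. Origin: middle of its underside, on the turntable's axis. Its -x axis points to the open front edge (roughly towards the robot, up to 20 degrees askew), +x to the back lip, z up.
- turntable: Grey plastic turntable (lazy Susan) in the middle of the tray, spinning both ways without stops about its vertical z axis. Origin: centre of its underside, 30 mm above the shelf. Scalloped plate, 262 mm across the lobes and 224 mm across the hollows, 4 mm thick upright lip, top 58 mm above the shelf, floor 36 mm. The red tin stands on its -x axis, so its yaw equals the tray's yaw when the red tin is at the front.
- rim_grip (a point): One of eight equal finger grips of the scalloped rim: rounded lobes 45 degrees apart that bulge from 112 mm to 131 mm from the axis, about 35 mm wide at the root, 30 to 58 mm above the shelf; hollows between them about 45 mm wide at the bottom, for a fingertip. The point is this lobe's outermost point, half-way up, 22.5 degrees anticlockwise (from above) from the turntable's +x.
- foot: Fixed black foot under the turntable, 170 mm across, hardly seen. Origin: centre of its underside, on the turntable's axis, 12 mm above the shelf. The turntable on it turns with light friction (about 0.8 N at the rim) and coasts only a few degrees when let go.
- red_tin_center (a point): Red paint tin, 50 mm across and 52 mm tall, bare steel with a broad red label band and a red colour disc on its lid. It stands loose on the turntable, its axis about 58 mm from the turntable's axis. The point is its centre, half-way up.
- cream_tin_center (a point): Cream paint tin, 50 mm across and 52 mm tall, bare steel with a broad cream label band and a cream colour disc on its lid. It stands loose on the turntable, its axis about 58 mm from the turntable's axis. The point is its centre, half-way up.
- green_tin_center (a point): Green paint tin, 50 mm across and 52 mm tall, bare steel with a broad dull green label band and a dull green colour disc on its lid. It stands loose on the turntable, its axis about 58 mm from the turntable's axis. The point is its centre, half-way up.
- blue_tin_center (a point): Blue paint tin, 50 mm across and 52 mm tall, bare steel with a broad dark blue label band and a dark blue colour disc on its lid. It stands loose on the turntable, its axis about 58 mm from the turntable's axis. The point is its centre, half-way up.
- grey_tin_center (a point): Grey paint tin, 50 mm across and 52 mm tall, bare steel with a broad dark grey label band and a dark grey colour disc on its lid. It stands loose on the turntable, its axis about 58 mm from the turntable's axis. The point is its centre, half-way up.
- spray_can_center (a point): Yellow spray can with a white cap, 53 mm across and 135 mm tall, standing loose on the shelf beside the tray. Leave alone. The point is its centre, half-way up.
- tape_roll_center (a point): Beige roll of masking tape, 90 mm across and 25 mm high, lying flat and loose on the shelf beside the tray. Leave alone. The point is its centre.
- bulb_box_center (a point): White cardboard light-bulb box with orange and yellow print, 62 x 62 mm and 105 mm tall, standing loose on the shelf beside the tray. Leave alone. The point is its centre, half-way up.
Things that resemble listed ones, but are neither listed nor needed, are in the scene too. What is shaped like the part that bears blue_tin_center but yellow is not meant.

How it is judged:
On the way:
1. the fingers push the turntable while the red tin is away from the front (contact force between the fingers and turntable above 0.05 N and not (x of red_tin_center in the frame of tray below -0.035 m and y of red_tin_center in the frame of tray between -0.012 and 0.012 m)).
At the end, for the whole second after the job is handed in: Red tin at the front, its centre within 12 mm of the tray's centre line and of its own place on the turntable; turntable still; all tins upright, 44 to 72 mm from its axis; spray can, tape and bulb box within 15 mm of where they were (x of red_tin_center in the frame of tray below -0.035 m and y of red_tin_center in the frame of tray between -0.012 and 0.012 m and x of red_tin_center in the frame of turntable below -0.045 m and y of red_tin_center in the frame of turntable between -0.012 and 0.012 m and angular speed of turntable below 0.05 rad/s and angle between each of red_tin_center, cream_tin_center, green_tin_center, blue_tin_center, grey_tin_center's own z axis and vertical below 0.1 rad and horizontal distance between red_tin_center and turntable between 0.044 and 0.072 m and horizontal distance between cream_tin_center and turntable between 0.044 and 0.072 m and horizontal distance between green_tin_center and turntable between 0.044 and 0.072 m and horizontal distance between blue_tin_center and turntable between 0.044 and 0.072 m and horizontal distance between grey_tin_center and turntable between 0.044 and 0.072 m and distance of each of spray_can_center, tape_roll_center, bulb_box_center from where it was at the start of the episode below 0.015 m); the robot touches nothing.
It fails at once if a tin is lifted off the turntable (height (world z) of any of red_tin_center, cream_tin_center, green_tin_center, blue_tin_center, grey_tin_center above 0.077 m).
It fails at once if the robot pushes on a tin instead of the turntable (contact force between any of the arm, the fingers and red_tin above 1 N or contact force between any of the arm, the fingers and cream_tin above 1 N or contact force between any of the arm, the fingers and green_tin above 1 N or contact force between any of the arm, the fingers and blue_tin above 1 N or contact force between any of the arm, the fingers and grey_tin above 1 N).
It fails at once if a tin is tipped (angle between any of red_tin_center, cream_tin_center, green_tin_center, blue_tin_center, grey_tin_center's own z axis and vertical above 0.3 rad).
It fails at once if the spray can, the tape or the bulb box is moved (distance of any of spray_can_center, tape_roll_center, bulb_box_center from where it was at the start of the episode above 0.02 m).
It also fails if it takes over 51 s, if anything falls off the work surface, if the arm or the gripper's body presses on something with over 40 N, if the wrist force passes 120 N, or if a joint passes its speed limit or range.

ROBOT

A 6-joint arm with a two-finger parallel gripper is mounted at the origin on the work surface. World frame = base frame: x ahead of the robot, y to its left, z up, the work surface at z = 0. Lengths are in m, angles in rad, forces in N, time in s.
With the tool pointing down it reaches from about 0.35 to 0.925 m from the base axis. Payload 6.4 kg.
Tool frame: the origin (TCP) lies on the centre line of the jaws, within the pads' length; the fingertips stand 14 mm ahead of it and the grasp point (between the pads) lies 5 mm behind it (arm.finger_overhang is the distance from the TCP to the fingertips, in m); z points along the fingers, y is the line along which they close (so a half turn about z gives the same grasp; the last joint's range is limited). The gripper opens to 94 mm and grips with 3 to 60 N. Pads are 16 mm wide; open, the fingers measure 119 mm over their backs; the gripper's body (75 mm by 177 mm) begins 78 mm behind the grasp point.
Start: joints at [-1.472, 0.245, 1.558, -0, 1.339, -0.174], TCP at [0.175, -0.626, 0.219] pointing down, gripper open.
Joint ranges: [-3.13, 3.13], [-1.02, 2.26], [0.13, 2.54], [-0.95, 4.09], [0.21, 2.88], [-2.74, 2.74]. Speed limits (rad/s): [2.57, 2.57, 3.14, 3.14, 3.14, 3.14].

INTERFACE

Orientations are given as a rotation vector (axis times angle).
In Python, from workcell import arm gives the robot as it stands.
- The arm moves only by the shell command python3 -m creep 'ROWS' [FORCE]. ROWS is JSON, a list of rows, each a list of 7 numbers: the shift along the tool's x, y, z in units of 100 mm (1.0 is 100 mm), then the turn, a rotation vector about the tool's x, y, z in units of 180 degrees (1.0 is 180 degrees), then the opening, from -1 (shut) to 1 (fully open). In form: [[dx, dy, dz, ax, ay, az, grip], ...]. A call has exactly 5 rows; each row is the pose to reach, as a shift and turn from the pose commanded when the call began, along the tool's axes at that moment, turning the shorter way round; what a row does not reach only later rows make up. A row lasts 1/8 s, in which the tool goes at most 62.5 mm and 10.7 degrees, less where a joint would pass 70% of its speed; a pose out of reach is approached as far as the arm can. A call with a number of a shift or a turn outside -1 to 1 is refused whole. A call with a gripper value outside its range is refused whole. The fingers move at their own pace and stop on an object; FORCE is the grip in N (left out, the last holds). Time passes only in rows, so rows that repeat a pose let the fingers close, or fill a call up. It gives the time, the measured TCP pose, the force, the opening and the grip force at its end, in the units of the state.
- arm.state(): the state, without advancing time (a new reading comes with each control period).
- arm.grab_frame(name): name is "side" or "top" or "wrist"; returns the picture (400x640x3 uint8, blue, green, red); there is no depth.
- arm.calibration(name): a dict with "fovy" (degrees; the focal length in pixels is half the picture's height over the tangent of half this angle, whatever the lens; pixels are square), "cx", "cy" (the principal point, pixels), "xyz" and "attitude" of the camera in the world. Camera axes: x right, y up, looking along -z (the intrinsics and any distortion apply to the point x, -y, -z); pixel columns grow to the right and rows downward; lengths in m; the calibration is good to about 2 mm. A picture is of the moment at which its call begins: read the wrist's pose just before it. calibration takes no time and is no camera call; for the wrist camera it gives the pose at the moment of the call.
- arm.close_job(): hands the job in; it is judged then, once.
The state is a dict: "time_s": time; "q": joint angles; "dq": joint speeds; "joint_torque": joint torques, N m; "position": TCP position; "eef_rot": TCP orientation; "wrist_force": force on the tool from outside, world axes, zero at the start; "torque": the same for the moment, N m; "gripper_width": opening from 0.0 (shut) to 1.0 (fully open); "grasp_force": force on a finger pad.
Only numpy, scipy, OpenCV 4.12 (cv2) and the standard library are available. Lean on these libraries where they do the work, as an engineer would, in place of code of your own. Each camera call takes 0.05 s, during which the arm holds its last target. There are 200 camera calls.

## Working session

There is one attempt and no reset: what is moved stays moved. The work goes in short steps, Python scripts to look and compute and a shell command to move; the robot and the scene stay as the last step left them, time stands still between calls to the robot, and variables do not carry over. Pictures are saved under pics/ and viewed, at most 10 in all, crops included, and the job is handed in when it is done.

```bash
mkdir -p pics; ls
python3 - <<'E'
from workcell import arm
import cv2
for n in("top","side"):
    cv2.imwrite(f"pics/{n}0.png",arm.grab_frame(n)); print(n,arm.calibration(n))
s=arm.state();print(s['time_s'],s['position'],s['eef_rot'],s['gripper_width'])
E
```

```text
pics
top {'fovy': 50.459092130339585, 'cx': 323.4737331589739, 'cy': 201.75018201921102, 'xyz': array([0.44279933, 0.05411265, 1.20810626]), 'attitude': array([ 0.10468382, -0.10530615, -1.56251657])}
side {'fovy': 44.18866804519506, 'cx': 320.0309849136111, 'cy': 203.10826272521047, 'xyz': array([0.41982771, 0.87441907, 0.86266572]), 'attitude': array([ 0.14856467, -1.17318275, -2.69529252])}
0.1 [ 0.1750866  -0.62544356  0.21847396] [-3.11070910e+00 -4.26994845e-01 -1.10489848e-04] 0.9971794078727133
```

View pics/top0.png

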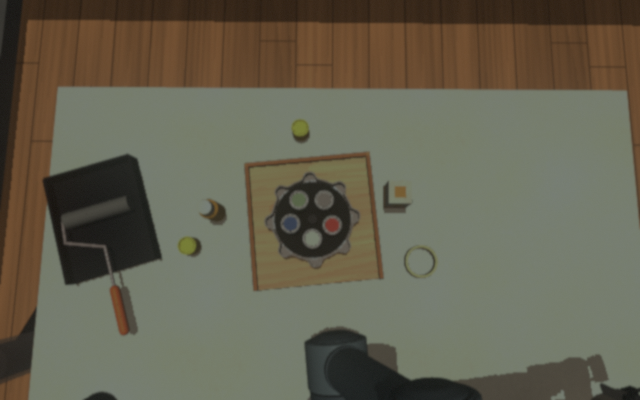

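View pics/side0.png

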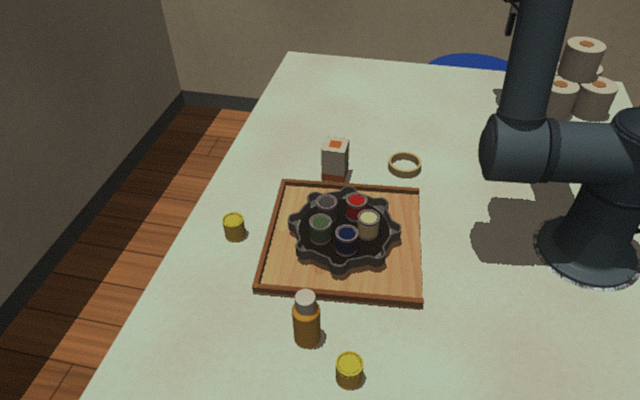

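The top view shows the tray with its lips at left, back and right; the open edge is at the bottom (front), from about (254,291) to (383,278). The turntable is near (312,217). The red tin is at (332,225), cream (312,239), blue (290,223), green (299,200) and grey (324,200). The yellow tins at (300,129) and (188,245) are decoys. The only red lid is at (332,225), confirmed in the side view at (356,203).

```bash
cat > h.py <<'E'
import numpy as np,cv2
from workcell import arm
from scipy.spatial.transform import Rotation as R
def ray(name,px,z,c=None):
    c=c or arm.calibration(name); f=200/np.tan(np.radians(c['fovy'])/2)
    px=np.atleast_2d(np.asarray(px,float))
    d=np.c_[(px[:,0]-c['cx'])/f,-(px[:,1]-c['cy'])/f,-np.ones(len(px))]
    d=R.from_rotvec(c['attitude']).apply(d); o=c['xyz']
    return (o+d*((z-o[2])/d[:,2])[:,None])[:,:2]
def largest(m):
    cs,_=cv2.findContours(m.astype(np.uint8),cv2.RETR_EXTERNAL,cv2.CHAIN_APPROX_NONE)
    return max(cs,key=cv2.contourArea)
E
python3 - <<'E'
from h import *
im=arm.grab_frame("top")
hsv=cv2.cvtColor(im,cv2.COLOR_BGR2HSV)
for n,p in dict(red=(332,225),cream=(312,239),blue=(290,223),green=(299,200),grey=(324,200),wood=(262,240),lip=(248,210),shelf=(230,280),dark=(312,219)).items(): print(n,hsv[p[1],p[0]])
x0,y0=180,100
cv2.imwrite("pics/crop.png",cv2.resize(im[y0:y0+210,x0:x0+270],None,fx=2.85,fy=2.85,interpolation=cv2.INTER_CUBIC)+30)
print(ray("top",[(254,291),(383,278),(246,164),(369,153),(312,217)],.012))
print(ray("top",[(332,225),(312,239),(290,223),(299,200),(324,200)],.088))
E
```

```text
red [  4 154 114]
cream [ 43  33 124]
blue [110  72  78]
green [43 70 99]
grey [19 40 89]
wood [ 23  94 117]
lip [ 15 106  94]
shelf [ 44  30 126]
dark [21 39 46]
[[ 0.35371755  0.24475988]
 [ 0.39114598 -0.11239316]
 [ 0.71212026  0.27764285]
 [ 0.74664272 -0.07658699]
 [ 0.56008029  0.08631603]]
[[0.53169921 0.03120873]
 [0.49449433 0.0837298 ]
 [0.53635921 0.14230421]
 [0.59790536 0.11932428]
 [0.59829107 0.05272286]]
```

View pics/crop.png

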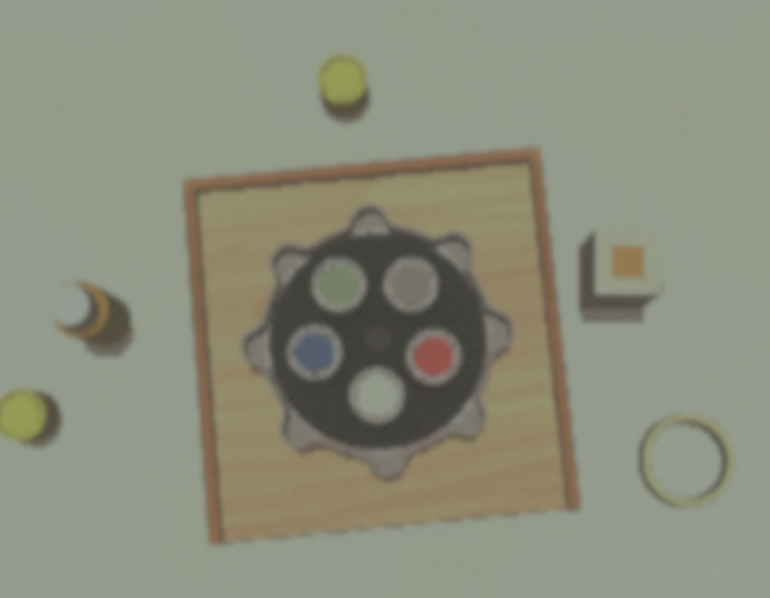

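The crop confirms it: the only red lid on the turntable is at top-view pixel (332,225), the tray's open edge is at the bottom, and the lobes are clearly visible.

- **Turntable centre:** about (0.552, 0.085).
- **Tray yaw:** about 5.8°.
- **Red tin angle:** about -110°. It has to reach -174°, so roughly 64° clockwise.
- **Plan:** push with a shut fingertip in the hollow at about -65°, tool x pointing inward.

First I travel over, above everything.

```bash
python3 -m creep '[[0.19,-0.15,0,0,0,0,-1],[0.38,-0.3,0,0,0,0,-1],[0.57,-0.46,0,0,0,0,-1],[0.76,-0.61,0,0,0,0,-1],[0.95,-0.77,0,0,0,0,-1]]'
python3 -m creep '[[0.19,-0.15,0,0,0,0,-1],[0.38,-0.3,0,0,0,0,-1],[0.57,-0.46,0,0,0,0,-1],[0.76,-0.61,0,0,0,0,-1],[0.95,-0.77,0,0,0,0,-1]]' >/dev/null
python3 -m creep '[[0.19,-0.15,0,0,0,0,-1],[0.38,-0.3,0,0,0,0,-1],[0.57,-0.46,0,0,0,0,-1],[0.76,-0.61,0,0,0,0,-1],[0.95,-0.77,0,0,0,0,-1]]' >/dev/null
python3 -m creep '[[0.19,-0.15,0,0,0,-0.05,-1],[0.38,-0.3,0,0,0,-0.1,-1],[0.57,-0.46,0,0,0,-0.15,-1],[0.76,-0.61,0,0,0,-0.2,-1],[0.95,-0.77,0,0,0,-0.25,-1]]'
cat >> h.py <<'E'
C=np.array([.5517,.085])
def to(ang,r,tipz,psi=None,base=None):
    """row numbers to put the tool at polar (ang deg, r) about C, tip height tipz, tool x at yaw psi (default inward)"""
    s=arm.state(); M=R.from_rotvec(s['eef_rot'])
    if psi is None: psi=ang+180
    a=np.radians(ang); p=np.r_[C+r*np.array([np.cos(a),np.sin(a)]),tipz+arm.finger_overhang]
    x=np.array([np.cos(np.radians(psi)),np.sin(np.radians(psi)),0]); z=np.array([0,0,-1.])
    G=R.from_matrix(np.c_[x,np.cross(z,x),z])
    return np.round(np.r_[M.inv().apply(p-s['position'])/.1,(M.inv()*G).as_rotvec()/np.pi],3)
E
python3 -c "
from h import *
s=arm.state();print(s['time_s'],s['position'],s['gripper_width'],s['q'],arm.finger_overhang)
print(to(-65.5,.150,.2))"
```

```text
time_s: 0.78
position: [0.2468, -0.5249, 0.2195]
eef_rot: [3.112, 0.428, 0.0]
wrist_force: [1.2, 0.3, 0.1]
gripper_width: 0.508
grasp_force: 0.0
time_s: 2.65
position: [0.4586, -0.2255, 0.2195]
eef_rot: [2.708, 1.593, 0.0]
wrist_force: [-0.1, -1.0, -0.2]
gripper_width: 0.006
grasp_force: 0.0
2.65 [ 0.45860371 -0.22551432  0.21952166] 0.005693269245884761 [-6.79170924e-01 -8.53499187e-02  1.90867181e+00 -8.58449285e-07
  1.31804761e+00 -1.71798843e-01] 0.014
[ 2.276  0.512  0.055  0.     0.    -0.298]
```

```bash
python3 -m creep '[[0.2,0.05,0,0,0,-0.05,-1],[0.4,0.1,0,0,0,-0.1,-1],[0.6,0.15,0,0,0,-0.15,-1],[0.8,0.2,0,0,0,-0.2,-1],[1.0,0.23,0,0,0,-0.25,-1]]' >/dev/null
python3 -c "
from h import *
print(to(-65.5,.150,.12))"
```

```text
[ 0.708  1.1    0.855  0.     0.    -0.048]
```

```bash
python3 -m creep '[[0.15,0.2,0,0,0,-0.01,-1],[0.3,0.4,0,0,0,-0.02,-1],[0.45,0.6,0,0,0,-0.03,-1],[0.6,0.8,0,0,0,-0.04,-1],[0.75,1.0,0,0,0,-0.048,-1]]' >/dev/null
python3 - <<'E'
from h import *
print(to(-65.5,.127,.040))
im=arm.grab_frame("top")
cv2.imwrite("pics/c2.png",cv2.resize(im[100:310,180:450],None,fx=2.85,fy=2.85,interpolation=cv2.INTER_CUBIC)+30)
E
```

```text
[ 1.770e-01  8.900e-02  1.655e+00 -0.000e+00  0.000e+00 -1.000e-03]
```

View pics/c2.png

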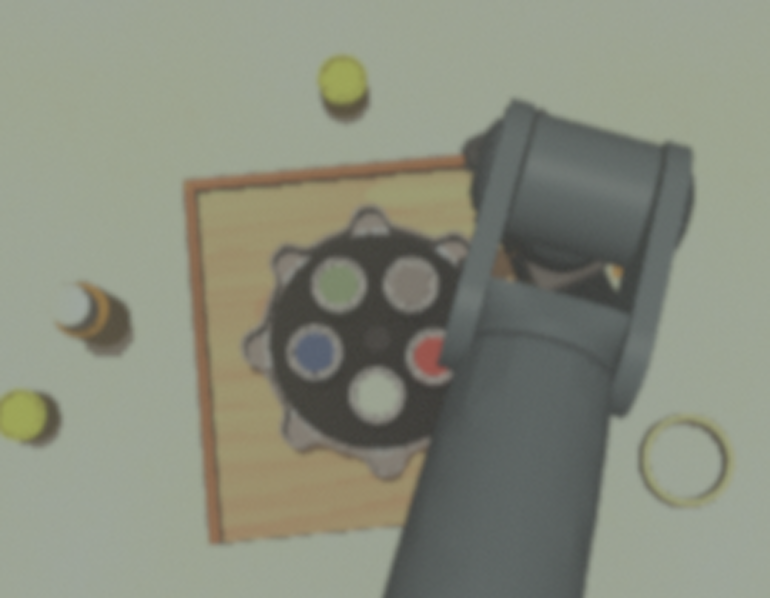

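The arm hides the right of the turntable, but blue, green and cream stay visible and can be used for tracking. Next I descend into the hollow.

```bash
python3 -m creep '[[0.04,0.02,0.15,0,0,0,-1],[0.08,0.04,0.3,0,0,0,-1],[0.12,0.06,0.5,0,0,0,-1],[0.16,0.08,0.7,0,0,0,-1],[0.18,0.09,0.9,0,0,0,-1]]' >/dev/null
python3 -m creep '[[0,0,0.15,0,0,0,-1],[0,0,0.3,0,0,0,-1],[0,0,0.45,0,0,0,-1],[0,0,0.6,0,0,0,-1],[0,0,0.74,0,0,0,-1]]'
python3 - <<'E'
from h import *
print(to(-65.5,.125,.040))
for k in range(1,6): print(to(-65.5-4*k,.125,.040))
E
```

```text
time_s: 5.2
position: [0.6041, -0.0319, 0.0545]
eef_rot: [1.705, 2.639, 0.0]
wrist_force: [0.4, -0.0, -0.7]
gripper_width: 0.004
grasp_force: 0.0
[ 0.031  0.008  0.005  0.     0.    -0.001]
[ 0.034 -0.079  0.005  0.     0.     0.021]
[ 0.042 -0.166  0.005  0.     0.     0.043]
[ 0.057 -0.252  0.005  0.     0.     0.065]
[ 0.078 -0.337  0.005  0.     0.     0.088]
[ 0.105 -0.42   0.005  0.     0.     0.11 ]
```

```bash
python3 -m creep '[[0.03,-0.08,0,0,0,0.022,-1],[0.04,-0.166,0,0,0,0.044,-1],[0.055,-0.25,0,0,0,0.066,-1],[0.075,-0.335,0,0,0,0.088,-1],[0.1,-0.42,0,0,0,0.11,-1]]'
python3 -m creep '[[0.003,-0.087,0,0,0,0.022,-1],[0.012,-0.174,0,0,0,0.044,-1],[0.027,-0.26,0,0,0,0.067,-1],[0.048,-0.345,0,0,0,0.089,-1],[0.075,-0.428,0,0,0,0.11,-1]]'
cat >> h.py <<'E'
def tins(show=True):
    im=arm.grab_frame("top"); hsv=cv2.cvtColor(im,cv2.COLOR_BGR2HSV); out={}
    roi=np.zeros(im.shape[:2],np.uint8); cv2.circle(roi,(312,219),36,255,-1)
    for n,lo,hi in(("red",(0,110,80),(10,255,255)),("blue",(100,50,50),(125,255,255)),("green",(36,55,75),(60,255,130))):
        m=cv2.inRange(hsv,lo,hi)&roi
        if m.sum()<255*30: continue
        c=largest(m); (u,v),r=cv2.minEnclosingCircle(c)
        if cv2.contourArea(c)<30: continue
        M=cv2.moments(c); p=ray("top",(M['m10']/M['m00'],M['m01']/M['m00']),.088)[0]-C
        out[n]=(round(np.degrees(np.arctan2(p[1],p[0])),1),round(np.hypot(*p),4),cv2.contourArea(c))
    return out
E
python3 - <<'E'
from h import *
print(tins())
s=arm.state()['position'][:2]-C; print(np.degrees(np.arctan2(s[1],s[0])),np.hypot(*s))
E
```

```text
time_s: 5.82
position: [0.5619, -0.0402, 0.0553]
eef_rot: [2.135, 2.303, 0.001]
wrist_force: [1.3, -0.9, 0.6]
gripper_width: 0.005
grasp_force: 0.3
time_s: 6.45
position: [0.5187, -0.036, 0.0554]
eef_rot: [2.499, 1.902, 0.001]
wrist_force: [0.3, -1.1, 1.1]
gripper_width: 0.005
grasp_force: 0.3
{'red': (np.float64(-146.4), np.float64(0.0561), 110.0), 'blue': (np.float64(69.0), np.float64(0.0599), 93.0), 'green': (np.float64(0.7), np.float64(0.0594), 102.5)}
-105.8196381608707 0.12532248388473094
```

Pushing works: red is now at -146°, with 28° left. The next pushes are slower.

```bash
python3 -m creep '[[0.003,-0.07,0,0,0,0.018,-1],[0.01,-0.14,0,0,0,0.036,-1],[0.02,-0.21,0,0,0,0.053,-1],[0.034,-0.27,0,0,0,0.07,-1],[0.05,-0.34,0,0,0,0.088,-1]]' >/dev/null
python3 -m creep '[[0.001,-0.03,0,0,0,0.008,-1],[0.003,-0.06,0,0,0,0.015,-1],[0.005,-0.09,0,0,0,0.023,-1],[0.008,-0.11,0,0,0,0.028,-1],[0.011,-0.13,0,0,0,0.033,-1]]'
python3 - <<'E'
from h import *
print(tins())
s=arm.state()['position'][:2]-C; print(np.degrees(np.arctan2(s[1],s[0])),np.hypot(*s))
E
```

```text
time_s: 7.75
position: [0.4763, -0.0144, 0.0554]
eef_rot: [2.813, 1.398, -0.0]
wrist_force: [-0.8, -1.0, -0.9]
gripper_width: 0.006
grasp_force: 0.6
{'red': (np.float64(-168.6), np.float64(0.056), 112.5), 'blue': (np.float64(46.9), np.float64(0.0598), 91.5), 'green': (np.float64(-21.2), np.float64(0.0596), 104.0)}
-127.34478009319629 0.12474876484557391
```

```bash
python3 -m creep '[[0,-0.03,0,0,0,0.008,-1],[0.002,-0.06,0,0,0,0.015,-1],[0.004,-0.085,0,0,0,0.022,-1],[0.006,-0.105,0,0,0,0.027,-1],[0.006,-0.11,0,0,0,0.028,-1]]'
python3 - <<'E'
from h import *
print(tins()); import time
print(tins())
E
```

```text
time_s: 8.43
position: [0.4678, -0.0071, 0.0554]
eef_rot: [-2.872, -1.274, 0.0]
wrist_force: [0.4, -1.1, -1.2]
gripper_width: 0.003
grasp_force: 0.7
{'red': (np.float64(-173.5), np.float64(0.0566), 115.0), 'blue': (np.float64(41.8), np.float64(0.06), 91.0), 'green': (np.float64(-25.9), np.float64(0.0593), 101.5)}
{'red': (np.float64(-173.5), np.float64(0.0564), 114.0), 'blue': (np.float64(41.8), np.float64(0.06), 91.0), 'green': (np.float64(-25.9), np.float64(0.0594), 100.0)}
```

```bash
python3 -m creep '[[0,0.02,0,0,0,0,-1],[0,0.04,0,0,0,0,-1],[-0.02,0.06,0,0,0,0,-1],[-0.04,0.07,0,0,0,0,-1],[-0.06,0.08,0,0,0,0,-1]]' >/dev/null
python3 -m creep '[[0,0,-0.15,0,0,0,-1],[0,0,-0.35,0,0,0,-1],[0,0,-0.55,0,0,0,-1],[0,0,-0.75,0,0,0,-1],[0,0,-0.95,0,0,0,-1]]' >/dev/null
python3 -m creep '[[-0.1,0,-0.1,0,0,0,-1],[-0.3,0,-0.2,0,0,0,-1],[-0.5,0,-0.3,0,0,0,-1],[-0.7,0,-0.4,0,0,0,-1],[-0.9,0,-0.5,0,0,0,-1]]'
python3 - <<'E'
from h import *
print(tins())
im=arm.grab_frame("top")
cv2.imwrite("pics/c3.png",cv2.resize(im[100:310,180:450],None,fx=2.85,fy=2.85,interpolation=cv2.INTER_CUBIC)+30)
E
```

```text
time_s: 10.4
position: [0.4085, -0.0843, 0.2008]
eef_rot: [-2.872, -1.274, 0.0]
wrist_force: [0.1, -0.3, -0.6]
gripper_width: 0.002
grasp_force: 0.0
{'red': (np.float64(-173.7), np.float64(0.0565), 114.0), 'blue': (np.float64(41.9), np.float64(0.0598), 90.0), 'green': (np.float64(-25.7), np.float64(0.0594), 101.0)}
```

View pics/c3.png

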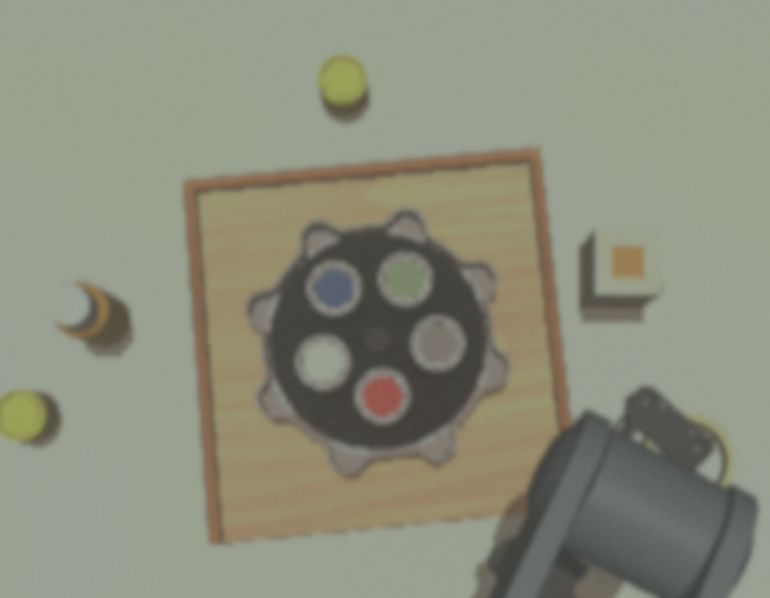

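The red tin now stands at the front, at crop pixel (382,396), on the tray's centre line. The other tins and the can, box and tape stand where they were, and the arm is clear.

```bash
python3 -m creep '[[0,0,0,0,0,0,-1],[0,0,0,0,0,0,-1],[0,0,0,0,0,0,-1],[0,0,0,0,0,0,-1],[0,0,0,0,0,0,-1]]' >/dev/null
python3 -c "
from workcell import arm
print(arm.close_job())"
```

```text
the job is handed in; nothing more can be done
None
```

I pushed the turntable about 63° clockwise by its rim; the red tin now stands at rest at the front, measured within about 1° of the tray's centre line. The arm is clear and the job is handed in, but no verdict came back.

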